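Sort the brass and steel watchmaker's blocks

TASK

Tidy the watchmaker's bench: put the round brass block in the round white dish and the square steel block in the square wooden tray. Set each one down gently, standing upright on the container's floor and without dropping it.

Things in the scene. Friction and masses are not known exactly. Their poses are not given: they have to be found in the camera images.
- brass_center (a point): Riveting block of bare, gold-coloured brass: an upright round cylinder, 34 mm in diameter and 40 mm tall, 0.2 to 0.4 kg, with small dark holes in its flat top. It stands on the green bench mat. The point is its centre, 20 mm above its underside; z is up along its axis.
- steel_center (a point): Bench block of bare, silver-grey steel: upright, 32 x 32 mm square seen from above and 40 mm tall, 0.2 to 0.45 kg, with four small dark holes in its flat top. It stands on the green bench mat. The point is its centre, 20 mm above its underside; x and y are square to its flat sides, z is up.
- dish_in (a point): Round, open white ceramic dish, fixed to the bench: 150 mm across and 26 mm high outside, rim wall 4 mm, flat floor 5 mm thick and about 134 mm across. The point is the middle of the floor's upper face (5 mm above the bench); z is up.
- tray_in (a point): Square, open tray of pale wood, fixed to the bench: 150 x 150 mm and 26 mm high outside, walls 4 mm, so 142 x 142 mm inside. The point is the middle of its floor's upper face (4 mm above the bench); x and y are square to its walls, z is up.
There are look-alikes about, which are no part of the job. Of the things shaped like the part that bears steel_center, the bare steel one is meant.

How it is judged:
By the outcome, as a careful person would: the job done as asked, in the order asked, and still so for the second after the job is handed in, with the robot touching nothing.
It also fails if it takes over 58 s, if anything falls off the work surface, if the arm or the gripper's body presses on something with over 40 N, if the wrist force passes 120 N, or if a joint passes its speed limit or range.

ROBOT

A 7-joint arm with a two-finger parallel gripper is mounted at the origin on the work surface. World frame = base frame: x ahead of the robot, y to its left, z up, the work surface at z = 0. Lengths are in m, angles in rad, forces in N, time in s.
With the tool pointing down it reaches from about 0.425 to 0.925 m from the base axis. Payload 6.8 kg.
Tool frame: the origin (TCP) lies midway between the tips of the shut fingers; the grasp point (between the pads) lies 19 mm behind it; z points along the fingers, x is the direction in which the jaws open and shut, and the axes are right-handed (so a half turn about z gives the same grasp; the last joint's range is limited). The gripper opens to 85 mm and grips with 20 to 120 N. Pads are 22 mm wide; open, the fingers measure 114 mm over their backs; the gripper's body (76 mm by 85 mm) begins 54 mm behind the grasp point. The pads swing forward as they close: fully open they stand 13 mm farther back than shut.
Start: joints at [-1.324, 0.477, 0.022, 1.555, -0.011, 1.109, -0.083], TCP at [0.234, 0.633, 0.231] pointing down, gripper open.
Joint ranges: [-2.96, 2.96], [-0.34, 2.1], [-1.41, 1.46], [0.24, 2.44], [-1.37, 4.51], [0.17, 1.92], [-2.96, 2.96]. Speed limits (rad/s): [2.39, 2.39, 3.14, 3.14, 3.14, 3.14, 3.14].

INTERFACE

Orientations are given as a unit quaternion [w, x, y, z].
In Python, from station import bot gives the robot as it stands.
- The arm moves only by the tool step_arm, never from a script. Its argument "increments" is a list of rows, each a list of 7 numbers: the shift along the tool's x, y, z in cm, then the turn, a rotation vector about the tool's x, y, z in degrees, then the closure, from 0 (fully open) to 1 (shut). A call has 1 to 20 rows; each row shifts and turns the commanded pose from where the row before left it, along the tool's axes as they then stand; what a row does not reach is not made up. A row lasts 1/10 s, in which the tool goes at most 50 mm and 8.59 degrees, less where a joint would pass 70% of its speed; a pose out of reach is approached as far as the arm can. A call is refused whole if a number of a shift passes 5 or a number of a turn 8.59, either way. A call with a gripper value outside its range is refused whole. The fingers move at their own pace and stop on an object; "squeeze" is the grip in N (left out, the last holds). Time passes only in rows, so rows that do not move let the fingers close. It gives the time, the measured TCP pose, the force and the opening at its end, in the units of the state.
- bot.get_obs(): the state, without advancing time (a new reading comes with each control period).
- bot.read_camera(name): name is "side" or "top"; returns a dict with "pixels" (480x640x3 uint8, red, green, blue), "vertical_fov" (degrees; the focal length in pixels is half the picture's height over the tangent of half this angle, whatever the lens; pixels are square), "cx", "cy" (the principal point, pixels), "camera_from_world" (4x4, takes a point from world to camera coordinates). Camera axes: x right, y down, z forward; pixel columns grow to the right and rows downward; lengths in m; the calibration is good to about 2 mm. A picture is of the moment at which its call begins. There is no depth.
- bot.hand_in(): hands the job in, once; it reports no verdict.
Trained networks look in a picture, given as the dict that the camera call returned (one of the last four; its "shot" number tells which), for a name from the list of things; names that differ only in an ending like _2 or _b are one class to them, and where a whole thing is asked for, a point or a joint stands for the part that bears it (a point fixed in the world has none). Each returns a list of dicts, best first, with "score" (0 to 1); they miss things now and then, are a little off and sometimes report something else, mostly with a low value. They report only what shows in the picture. A call takes as long as a camera call. They do not tell look-alikes from the thing itself.
- bot.find_in(picture, query): "point" ([column, row] in pixels, amid what is visible of it).
- bot.cut_out(picture, query): "pixels" (480x640 bool, what is visible of it) and "point" ([column, row] in pixels, amid what is visible of it).
- bot.pinpoint(picture, query): "point" ([column, row] in pixels: a listed point, or the origin of a listed thing).
The state is a dict: "t": time; "q": joint angles; "joint_vel": joint speeds; "joint_torque": joint torques, N m; "eef_pos": TCP position; "tool_rot": TCP orientation; "contact_force": force on the tool from outside, world axes, zero at the start; "torque": the same for the moment, N m; "gripper_width": opening from 0.0 (shut) to 1.0 (fully open).
Only numpy, scipy, OpenCV 4.12 (cv2) and the standard library are available. Lean on these libraries where they do the work, as an engineer would, in place of code of your own. Each camera call takes 0.05 s, during which the arm holds its last target.

## Working session

There is one attempt and no reset: what is moved stays moved. The work goes in short steps, Python scripts to look and compute and a tool call to move; the robot and the scene stay as the last step left them, time stands still between calls to the robot, and variables do not carry over. Pictures are saved under pics/ and viewed, and the job is handed in when it is done.

Besides the shell and the picture viewer there is one more tool, called after "Request:" by a JSON object that holds its "api" and its "payload". step_arm: Moves the arm, as the interface text tells. Its arguments: {"type":"object","properties":{"increments":{"type":"array"},"squeeze":{"type":"number"}},"required":["increments"]}

```bash
mkdir -p pics; ls; python3 - <<'E'
from station import bot
import cv2,pickle
o=bot.get_obs();print({k:o[k] for k in('t','eef_pos','tool_rot','gripper_width','contact_force')})
for n in('top','side'):
    p=bot.read_camera(n);pickle.dump(p,open(f'/tmp/{n}.pkl','wb'))
    cv2.imwrite(f'pics/{n}1.png',p['pixels'][...,::-1])
    print(n,p['vertical_fov'],p['cx'],p['cy'],p['camera_from_world'])
    for q in('brass_center','steel_center','dish_in','tray_in'):
        print(q,[(r['score'],r['point']) for r in bot.pinpoint(p,q)])
print(bot.get_obs()['t'])
E
```

```text
pics
{'t': 0.0, 'eef_pos': array([0.23429985, 0.63240411, 0.23031738]), 'tool_rot': array([ 5.91413946e-04,  8.20775458e-01,  5.71250208e-01, -7.04610161e-04]), 'gripper_width': 0.9987983804624543, 'contact_force': array([-0.23883139, -1.30252829, -0.29454771])}
top 44.09970634709092 314.58800820195444 243.5710863640654 [[ 0.10707492 -0.99424051 -0.00455845 -0.04726156]
 [-0.97086788 -0.10356712 -0.21607731  0.56492153]
 [ 0.21436071  0.02756211 -0.97636562  0.91043012]
 [ 0.          0.          0.          1.        ]]
brass_center [(0.85, [283.7, 289.2])]
steel_center [(0.72, [317.6, 246.3]), (0.71, [301.4, 200.4]), (0.64, [343.1, 200.9])]
dish_in [(0.79, [472.8, 312.9])]
tray_in [(0.9, [137.0, 254.2])]
side 44.831914718610484 322.84113057400185 236.84895587834185 [[-0.99819267 -0.05562119  0.02275249  0.53281505]
 [-0.04930357  0.54151175 -0.8392462   0.07518116]
 [ 0.03435913 -0.83885118 -0.54327538  0.98398268]
 [ 0.          0.          0.          1.        ]]
brass_center [(0.81, [351.4, 278.2])]
steel_center [(0.83, [301.7, 256.5]), (0.67, [250.0, 266.8]), (0.61, [251.5, 240.8]), (0.49, [313.3, 411.9])]
dish_in []
tray_in [(0.88, [315.0, 411.9])]
0.5
```

View pics/top1.png

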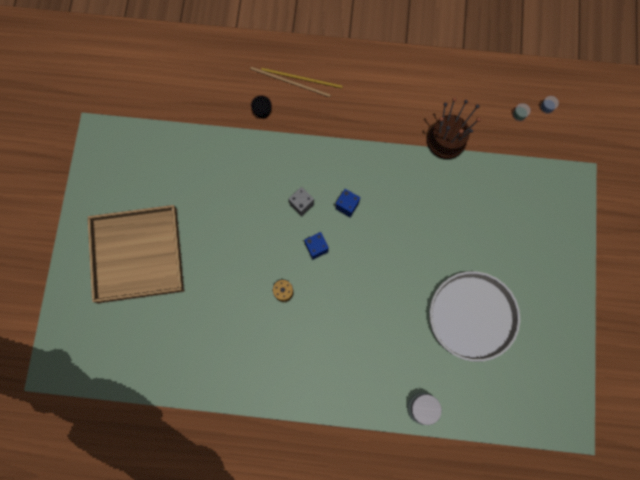

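View pics/side1.png

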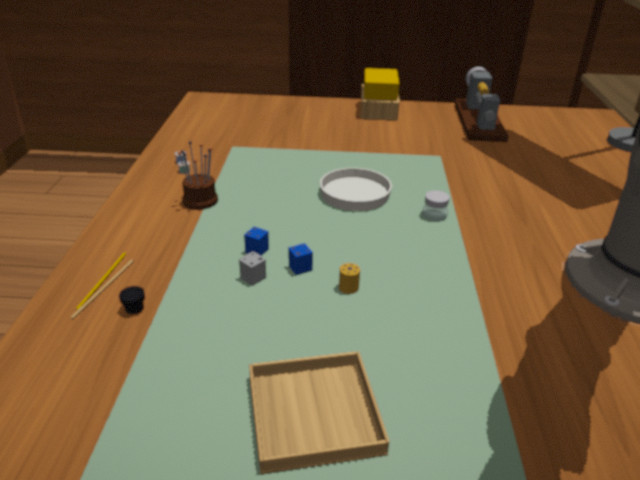

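Top view: candidates for the steel block are bare grey (301,200), blue (317,246) and blue (348,202). I choose the grey one. The brass block (283,289) is the only one of its kind. The dish is at (474,316), with a small white jar at (427,409) that isn't it, and the tray is at (137,254). Side view: grey block (252,267), brass (349,279), tray (315,412), dish (355,188). Next I measure and check a close crop.

```bash
cat > h.py <<'E'
import numpy as np,cv2,pickle
def K(p):
    f=240/np.tan(np.radians(p['vertical_fov'])/2);return f
def ray(p,uv):
    T=np.array(p['camera_from_world']);R=T[:3,:3];c=-R.T@T[:3,3]
    d=R.T@np.array([(uv[0]-p['cx'])/K(p),(uv[1]-p['cy'])/K(p),1]);return c,d/np.linalg.norm(d)
def atz(p,uv,z):
    c,d=ray(p,uv);return c+d*(z-c[2])/d[2]
def proj(p,X):
    T=np.array(p['camera_from_world']);x=T[:3,:3]@np.asarray(X)+T[:3,3];return np.array([p['cx'],p['cy']])+K(p)*x[:2]/x[2]
def tri(a,ua,b,ub):
    A=[];B=[]
    for p,u in((a,ua),(b,ub)):
        c,d=ray(p,u);M=np.eye(3)-np.outer(d,d);A.append(M);B.append(M@c)
    return np.linalg.lstsq(np.vstack(A),np.hstack(B),rcond=None)[0]
E
python3 - <<'E'
from h import *
t=pickle.load(open('/tmp/top.pkl','rb'));s=pickle.load(open('/tmp/side.pkl','rb'))
for n,a,b,z in(('brass',(283.7,289.2),(351.4,278.2),.02),('steel',(301.4,200.4),(250,266.8),.02),('blue1',(317.6,246.3),(301.7,256.5),.02),('blue2',(343.1,200.9),(251.5,240.8),.02),('tray',(137,254.2),(315,411.9),.004),('dish',(472.8,312.9),(355,188),.005)):
    print(n,atz(t,a,z).round(4),atz(s,b,z).round(4),tri(t,a,s,b).round(4))
im=t['pixels'][...,::-1]
c=cv2.resize(im[170:320,240:390],(600,600),interpolation=cv2.INTER_CUBIC)
im=s['pixels'][...,::-1]
d=cv2.resize(im[215:305,225:375],(800,480),interpolation=cv2.INTER_CUBIC)
cv2.imwrite('pics/ct.png',c);cv2.imwrite('pics/cs.png',d)
E
```

```text
brass [0.4921 0.0577 0.02  ] [0.4847 0.0596 0.02  ] [0.4884 0.0581 0.0197]
steel [0.65   0.0455 0.02  ] [0.6522 0.0428 0.02  ] [0.6507 0.0454 0.0216]
blue1 [0.5717 0.0088 0.02  ] [0.5699 0.0057 0.02  ] [0.5704 0.0088 0.0224]
blue2 [ 0.6568 -0.0268  0.02  ] [ 0.6621 -0.0347  0.02  ] [ 0.6581 -0.0268  0.0245]
tray [0.5279 0.3193 0.004 ] [0.5258 0.3211 0.004 ] [0.527  0.3198 0.0028]
dish [ 0.4881 -0.2643  0.005 ] [ 0.4812 -0.2782  0.005 ] [ 0.4842 -0.2616  0.0143]
```

View pics/ct.png

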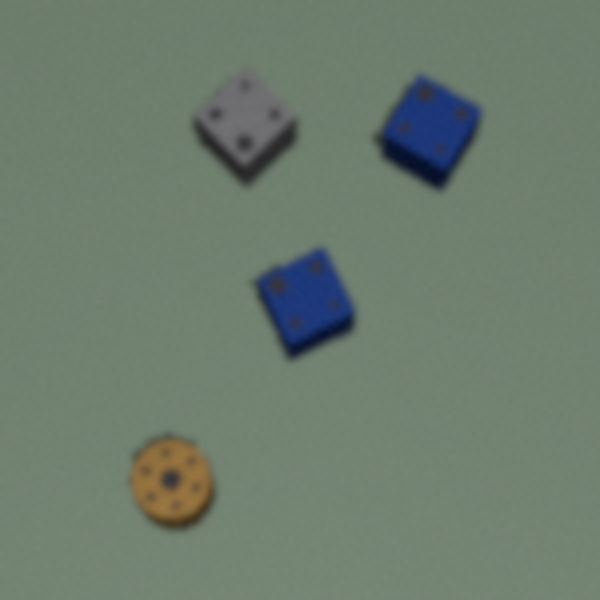

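View pics/cs.png

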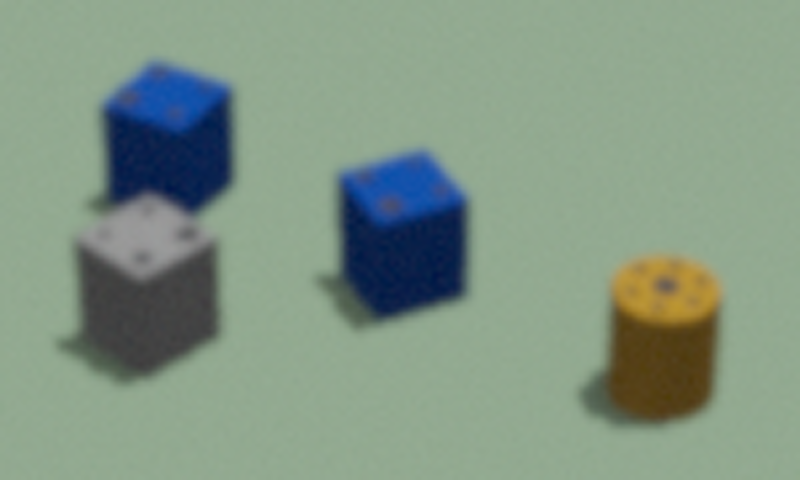

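The crop confirms the grey block is bare steel with four holes, that the two other square blocks are blue, and that the brass cylinder has holes in its top. Next I fit silhouettes for exact positions and the steel block's yaw.

```bash
python3 - <<'E'
from h import *
from station import bot
from scipy.optimize import minimize
cams={n:bot.read_camera(n) for n in('top','side')}
def ptsB(x,y,_=0):
    a=np.linspace(0,2*np.pi,40);return [(x+.017*np.cos(t),y+.017*np.sin(t),z) for t in a for z in(0,.04)]
def ptsS(x,y,w):
    return [(x+.016*(i*np.cos(w)-j*np.sin(w)),y+.016*(i*np.sin(w)+j*np.cos(w)),z) for i in(-1,1) for j in(-1,1) for z in(0,.04)]
def mask(p,P,S=8):
    uv=np.array([proj(p,q) for q in P]);h=cv2.convexHull(((uv+.5)*16).astype(np.int32))
    m=np.zeros((480*1,640),np.uint8)
    big=np.zeros((480*4,640*4),np.uint8);h=cv2.convexHull(((uv+.5)*4).astype(np.int32));cv2.fillConvexPoly(big,h,255)
    return cv2.resize(big,(640,480),interpolation=cv2.INTER_AREA)/255.
def fit(name,f,exp,x0):
    M={}
    for n,p in cams.items():
        r=bot.cut_out(p,name);r=[k for k in r if np.hypot(k['point'][0]-exp[n][0],k['point'][1]-exp[n][1])<10]
        if r: M[n]=r[0]['pixels'].astype(float);print(name,n,r[0]['score'],r[0]['point'],M[n].sum())
    for use in (['top'],['side'],['top','side']):
        use=[u for u in use if u in M]
        c=lambda v:sum(1-np.minimum(M[n],m:=mask(cams[n],f(*v))).sum()/np.maximum(M[n],m).sum() for n in use)
        best=None
        for w in ([.6,.8,1.0] if len(x0)==3 else [0]):
            X=np.array(list(x0[:2])+([w] if len(x0)==3 else []))
            sim=np.vstack([X]+[X+np.eye(len(X))[i]*([.005,.005,.15][i]) for i in range(len(X))])
            r=minimize(c,X,method='Nelder-Mead',options=dict(initial_simplex=sim,xatol=1e-5,fatol=1e-5))
            if best is None or r.fun<best.fun:best=r
        print(use,best.x.round(4),round(best.fun,3), np.degrees(best.x[2:]))
fit('brass_center',ptsB,{'top':(283,290),'side':(349,279)},(.49,.058))
fit('steel_center',ptsS,{'top':(301,201),'side':(251,267)},(.65,.045,.8))
r=bot.cut_out(cams['top'],'dish_in')
for k in r:
    c=max(cv2.findContours(k['pixels'].astype(np.uint8),0,1)[0],key=cv2.contourArea);e=cv2.fitEllipse(c);print('dish',k['score'],e,atz(cams['top'],e[0],.026))
r=bot.cut_out(cams['top'],'tray_in')
for k in r: 
    c=max(cv2.findContours(k['pixels'].astype(np.uint8),0,1)[0],key=cv2.contourArea);e=cv2.minAreaRect(c);print('tray',k['score'],e,atz(cams['top'],e[0],.026))
print(bot.get_obs()['t'])
E
```

```text
brass_center top 0.55 [281.9, 288.9] 384.0
brass_center side 0.56 [348.8, 280.9] 594.0
['top'] [0.4891 0.0585] 0.054 []
['side'] [0.4893 0.0589] 0.071 []
['top', 'side'] [0.4893 0.0586] 0.127 []
steel_center top 0.6 [299.2, 201.2] 446.0
steel_center side 0.57 [252.4, 269.4] 689.0
['top'] [0.6487 0.0459 0.8601] 0.114 [49.28167708]
['side'] [0.6484 0.0451 0.7173] 0.103 [41.09558602]
['top', 'side'] [0.6483 0.0454 0.8276] 0.218 [47.41531657]
dish 0.86 ((474.4256286621094, 315.8719177246094), (87.49545288085938, 91.56373596191406), 130.3118133544922) [ 0.48075804 -0.26200577  0.026     ]
tray 0.73 ((134.24154663085938, 253.74301147460938), (90.63381958007812, 92.74954223632812), 84.64418029785156) [0.52449366 0.31685844 0.026     ]
0.9
```

Request:
{"api": "step_arm", "payload": {"increments": [[0,0,0,0,0,8,0.3],[0,0,0,0,0,8,0.3],[0,0,0,0,0,8,0.3],[-1.45,3.65,0.65,0,0,0,0.3],[-1.45,3.65,0.65,0,0,0,0.3],[-1.45,3.65,0.65,0,0,0,0.3],[-1.45,3.65,0.65,0,0,0,0.3],[-1.45,3.65,0.65,0,0,0,0.3],[-1.45,3.65,0.65,0,0,0,0.3],[-1.45,3.65,0.65,0,0,0,0.3],[-1.45,3.65,0.65,0,0,0,0.3],[-1.45,3.65,0.65,0,0,0,0.3],[-1.45,3.65,0.65,0,0,0,0.3],[-1.45,3.65,0.65,0,0,0,0.3],[-1.45,3.65,0.65,0,0,0,0.3],[-1.45,3.65,0.65,0,0,0,0.3],[-1.45,3.65,0.65,0,0,0,0.3],[-1.45,3.65,0.65,0,0,0,0.3],[-1.45,3.65,0.65,0,0,0,0.3]], "squeeze": 50}}

```text
t: 2.8
eef_pos: [0.4909, 0.0576, 0.1274]
tool_rot: [-0.0, 0.922, 0.388, 0.0]
contact_force: [-0.6, 0.1, 0.7]
gripper_width: 0.7
```

```bash
cat >> h.py <<'E'
from scipy.spatial.transform import Rotation as Ro
def tool(o):
    w,x,y,z=o['tool_rot'];return Ro.from_quat([x,y,z,w])
def togo(o,target):
    R=tool(o).as_matrix();h=np.degrees(np.arctan2(R[1,0],R[0,0]))
    print('t',round(o['t'],2),'pos',np.round(o['eef_pos'],4),'heading',h.round(2),'tilt',np.degrees(np.arccos(-R[2,2])).round(2),'q',np.round(o['q'],2),'grip',round(o['gripper_width'],3),'F',np.round(o['contact_force'],1))
    print('to go cm',(R.T@(np.array(target)-o['eef_pos'])*100).round(2), 'down in tool', (R.T@[0,0,-1]).round(4))
E
python3 - <<'E'
from h import *
from station import bot
togo(bot.get_obs(),(.489,.0586,.008))
t=pickle.load(open('/tmp/top.pkl','rb'))
c=[atz(t,u,.04)[:2] for u in((301.25,187.5),(314.25,200.5),(301.5,212),(288.25,200))]
for i in range(4):
    d=c[(i+1)%4]-c[i];print(np.degrees(np.arctan2(d[1],d[0])).round(1)%90,np.linalg.norm(d).round(4))
print(np.mean(c,0))
E
```

```text
t 2.8 pos [0.4909 0.0576 0.1274] heading 45.68 tilt 0.05 q [-0.51  0.33  0.32  2.1  -0.15  0.74  0.71] grip 0.7 F [-0.6  0.1  0.7]
to go cm [-0.07 -0.21 11.94] down in tool [-9.e-04 -3.e-04  1.e+00]
50.0 0.0322
49.30000000000001 0.0297
53.1 0.0311
51.4 0.0314
[0.64483247 0.0445077 ]
```

Request:
{"api": "step_arm", "payload": {"increments": [[-0.07,-0.21,1.5,0,0,0,0.3],[0,0,1.5,0,0,0,0.3],[0,0,1.5,0,0,0,0.3],[0,0,1.5,0,0,0,0.3],[0,0,1.5,0,0,0,0.3],[0,0,1.5,0,0,0,0.3],[0,0,1,0,0,0,0.3],[0,0,0.9,0,0,0,0.3],[0,0,0.5,0,0,0,0.3],[0,0,0.3,0,0,0,0.3],[0,0,0.1,0,0,0,0.3],[0,0,0,0,0,0,0.3],[0,0,0,0,0,0,0.3]]}}

```text
t: 4.1
eef_pos: [0.4884, 0.06, 0.0096]
tool_rot: [0.0, 0.922, 0.388, 0.0]
contact_force: [-1.3, 0.1, 0.4]
gripper_width: 0.7
```

```bash
python3 - <<'E'
from h import *
from station import bot
togo(bot.get_obs(),(.489,.0586,.008))
for n in('top','side'):
    p=bot.read_camera(n)
    u=proj(p,(.49,.058,.03)).astype(int);im=p['pixels'][max(0,u[1]-70):u[1]+70,u[0]-90:u[0]+90,::-1]
    cv2.imwrite(f'pics/g1{n}.png',cv2.resize(im,None,fx=4,fy=4,interpolation=cv2.INTER_CUBIC))
E
```

```text
t 4.1 pos [0.4884 0.06   0.0096] heading 45.67 tilt 0.04 q [-0.44  0.54  0.23  2.15 -0.26  0.48  0.79] grip 0.7 F [-1.3  0.1  0.4]
to go cm [-0.06  0.14  0.16] down in tool [-6.e-04 -3.e-04  1.e+00]
```

View pics/g1side.png

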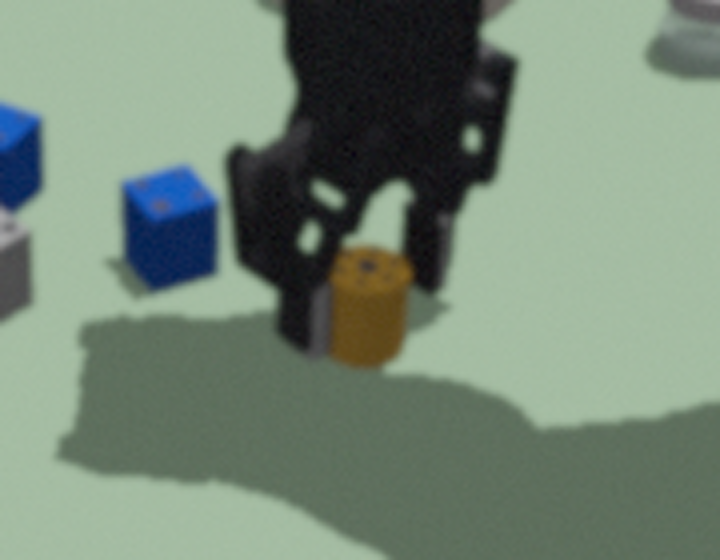

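Crop around the brass block (side view): the block stands between the open pads, clear of both, with the fingertips just above the mat. Closing.

Request:
{"api": "step_arm", "payload": {"increments": [[-0.06,0.14,0,0,0,0,0.3],[0,0,0,0,0,0,0.45],[0,0,0,0,0,0,0.55],[0,0,0,0,0,0,0.62],[0,0,0,0,0,0,0.7],[0,0,0,0,0,0,1],[0,0,0,0,0,0,1],[0,0,0,0,0,0,1],[0,0,0,0,0,0,1],[0,0,0,0,0,0,1]], "squeeze": 50}}

```text
t: 5.2
eef_pos: [0.4889, 0.0585, 0.0096]
tool_rot: [-0.0, 0.922, 0.388, 0.0]
contact_force: [-1.9, 0.3, 4.8]
gripper_width: 0.383
```

Request:
{"api": "step_arm", "payload": {"increments": [[0,0,-0.2,0,0,0,1],[0,0,-0.4,0,0,0,1],[0,0,-0.8,0,0,0,1],[0,0,-1,0,0,0,1],[0,0,-1,0,0,0,1],[0,0,-1,0,0,0,1],[0,0,-1,0,0,0,1],[0,0,-1,0,0,0,1],[0,0,-0.6,0,0,0,1],[0,0,0,0,0,0,1]]}}

```text
t: 6.2
eef_pos: [0.4893, 0.0587, 0.0803]
tool_rot: [0.0, 0.922, 0.388, 0.001]
contact_force: [0.3, 0.8, -2.8]
gripper_width: 0.385
```

```bash
python3 - <<'E'
from h import *
from station import bot
togo(bot.get_obs(),(.483,-.262,.0796))
for n in('top','side'):
    p=bot.read_camera(n)
    u=proj(p,(.49,.058,.08)).astype(int);im=p['pixels'][max(0,u[1]-70):u[1]+70,u[0]-90:u[0]+90,::-1]
    cv2.imwrite(f'pics/g2{n}.png',cv2.resize(im,None,fx=4,fy=4,interpolation=cv2.INTER_CUBIC))
E
```

```text
t 6.2 pos [0.4893 0.0587 0.0803] heading 45.67 tilt 0.1 q [-0.49  0.41  0.3   2.13 -0.2   0.63  0.74] grip 0.385 F [ 0.3  0.8 -2.8]
to go cm [-23.38  21.95   0.05] down in tool [-1.6e-03 -8.0e-04  1.0e+00]
```

View pics/g2side.png

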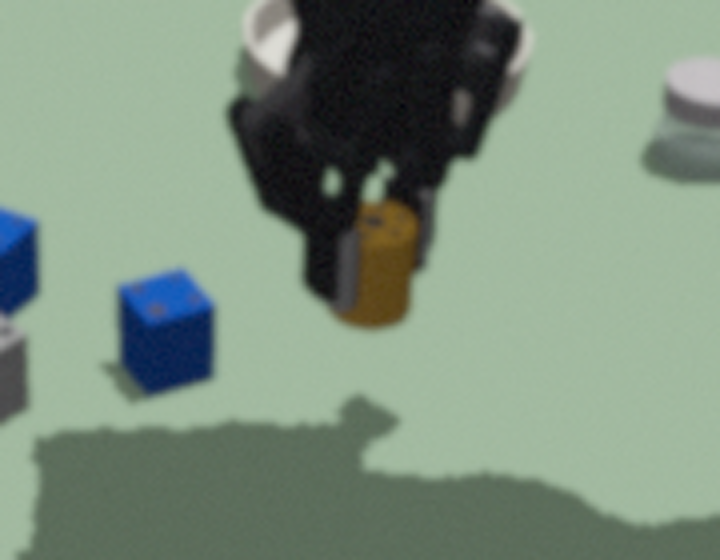

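Brass block hangs upright between the pads, clear of the mat, with nothing below it.

Request:
{"api": "step_arm", "payload": {"increments": [[-0.6,0.56,0,0,0,0,1],[-1.2,1.13,0,0,0,0,1],[-1.8,1.69,0,0,0,0,1],[-1.8,1.69,0,0,0,0,1],[-1.8,1.69,0,0,0,0,1],[-1.8,1.69,0,0,0,0,1],[-1.8,1.69,0,0,0,0,1],[-1.8,1.69,0,0,0,0,1],[-1.8,1.69,0,0,0,0,1],[-1.8,1.69,0,0,0,0,1],[-1.8,1.69,0,0,0,0,1],[-1.8,1.69,0,0,0,0,1],[-1.8,1.69,0,0,0,0,1],[-1.2,1.13,0,0,0,0,1],[-0.6,0.56,0,0,0,0,1],[0,0,0,0,0,0,1],[0,0,0,0,0,0,1]]}}

```text
t: 8.0
eef_pos: [0.4821, -0.2615, 0.0789]
tool_rot: [-0.001, 0.922, 0.388, -0.0]
contact_force: [-0.1, 0.0, -2.1]
gripper_width: 0.382
```

```bash
python3 - <<'E'
from h import *
from station import bot
togo(bot.get_obs(),(.483,-.262,.0146))
for n in('top','side'):
    p=bot.read_camera(n)
    u=proj(p,(.483,-.262,.05)).astype(int);im=p['pixels'][max(0,u[1]-70):u[1]+70,u[0]-90:u[0]+90,::-1]
    cv2.imwrite(f'pics/g3{n}.png',cv2.resize(im,None,fx=4,fy=4,interpolation=cv2.INTER_CUBIC))
E
```

```text
t 8.0 pos [ 0.4821 -0.2615  0.0789] heading 45.7 tilt 0.07 q [ 0.14  0.49  0.32  2.   -0.23  0.69  1.39] grip 0.382 F [-0.1  0.  -2.1]
to go cm [0.03 0.11 6.43] down in tool [-1.0e-04  1.3e-03  1.0e+00]
```

View pics/g3side.png

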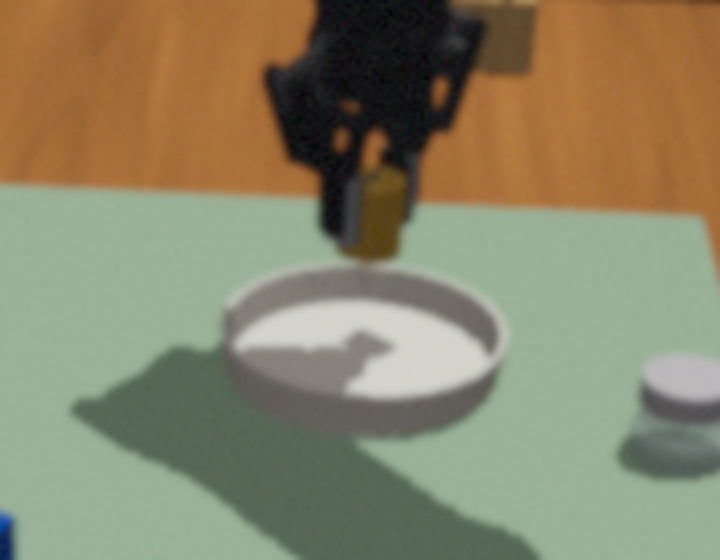

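Brass is upright above the middle of the dish. I descend most of the way, then creep.

Request:
{"api": "step_arm", "payload": {"increments": [[0,0,0.4,0,0,0,1],[0,0,0.8,0,0,0,1],[0,0,0.9,0,0,0,1],[0,0,0.9,0,0,0,1],[0,0,0.9,0,0,0,1],[0,0,0.9,0,0,0,1],[0,0,0.6,0,0,0,1],[0,0,0.4,0,0,0,1],[0,0,0.1,0,0,0,1],[0,0,0.1,0,0,0,1],[0,0,0,0,0,0,1],[0,0,0,0,0,0,1]]}}

```text
t: 9.3
eef_pos: [0.4826, -0.2625, 0.0196]
tool_rot: [0.0, 0.922, 0.388, 0.0]
contact_force: [0.2, -0.2, -2.5]
gripper_width: 0.379
```

Request:
{"api": "step_arm", "payload": {"increments": [[0,0,0.1,0,0,0,1],[0,0,0.1,0,0,0,1],[0,0,0.1,0,0,0,1],[0,0,0.1,0,0,0,1],[0,0,0,0,0,0,1],[0,0,0,0,0,0,1]]}}

```text
t: 9.9
eef_pos: [0.4823, -0.2624, 0.0152]
tool_rot: [-0.0, 0.922, 0.388, -0.0]
contact_force: [0.2, 0.3, -2.4]
gripper_width: 0.38
```

Request:
{"api": "step_arm", "payload": {"increments": [[0,0,0.05,0,0,0,1],[0,0,0.05,0,0,0,1],[0,0,0,0,0,0,1],[0,0,0,0,0,0,1]]}}

```text
t: 10.3
eef_pos: [0.4825, -0.2625, 0.0146]
tool_rot: [0.0, 0.922, 0.388, 0.0]
contact_force: [-2.4, 0.7, 4.2]
gripper_width: 0.381
```

Contact force flipped to +4 N, so the block is seated. Opening.

Request:
{"api": "step_arm", "payload": {"increments": [[0,0,0,0,0,0,0.6],[0,0,0,0,0,0,0.55],[0,0,0,0,0,0,0.5],[0,0,0,0,0,0,0.4],[0,0,0,0,0,0,0.3],[0,0,0,0,0,0,0.3],[0,0,0,0,0,0,0.3]]}}

```text
t: 11.0
eef_pos: [0.4824, -0.2624, 0.0143]
tool_rot: [-0.0, 0.922, 0.388, -0.0]
contact_force: [0.6, 0.7, -0.1]
gripper_width: 0.698
```

Request:
{"api": "step_arm", "payload": {"increments": [[0,0,-0.3,0,0,0,0.3],[0,0,-0.6,0,0,0,0.3],[0,0,-1,0,0,0,0.3],[0,0,-1.5,0,0,0,0.3],[0,0,-1.5,0,0,0,0.3],[0,0,-1.5,0,0,0,0.3],[0,0,-1.5,0,0,0,0.3],[0,0,-1.5,0,0,0,0.3],[0,0,-0.8,0,0,0,0.3],[0,0,0,0,0,0,0.3]]}}

```text
t: 12.0
eef_pos: [0.4833, -0.2628, 0.1181]
tool_rot: [0.001, 0.922, 0.388, 0.001]
contact_force: [0.9, -0.1, -0.5]
gripper_width: 0.704
```

```bash
python3 - <<'E'
from h import *
from station import bot
togo(bot.get_obs(),(.648,.0455,.115))
for n in('top','side'):
    p=bot.read_camera(n)
    u=proj(p,(.483,-.262,.02)).astype(int);im=p['pixels'][max(0,u[1]-70):u[1]+70,u[0]-90:u[0]+90,::-1]
    cv2.imwrite(f'pics/g4{n}.png',cv2.resize(im,None,fx=4,fy=4,interpolation=cv2.INTER_CUBIC))
E
```

```text
t 12.0 pos [ 0.4833 -0.2628  0.1181] heading 45.67 tilt 0.18 q [ 0.11  0.43  0.34  1.98 -0.2   0.77  1.37] grip 0.704 F [ 0.9 -0.1 -0.5]
to go cm [33.57 -9.77  0.33] down in tool [-0.0014 -0.0028  1.    ]
```

View pics/g4side.png

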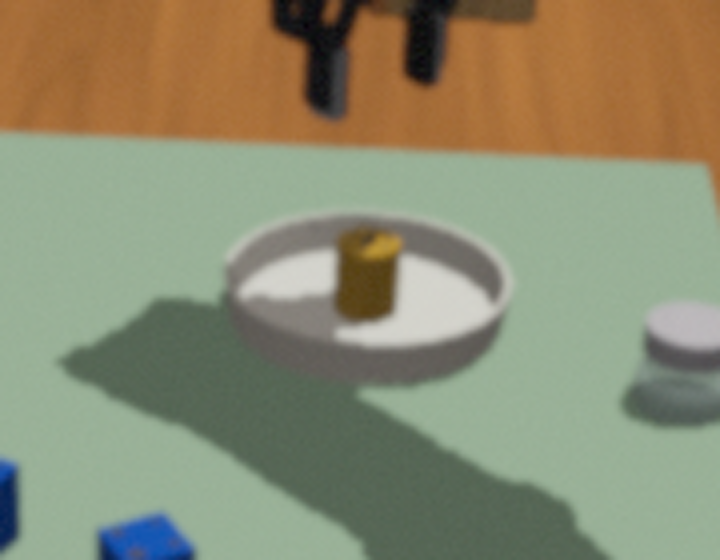

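Brass block stands upright in the middle of the dish, and the gripper is clear. Next I refine the steel yaw with a colour-ratio mask on the first pictures.

```bash
python3 - <<'E'
from h import *
from scipy.optimize import minimize
cams={n:pickle.load(open(f'/tmp/{n}.pkl','rb')) for n in('top','side')}
def ptsS(x,y,w):
    return [(x+.016*(i*np.cos(w)-j*np.sin(w)),y+.016*(i*np.sin(w)+j*np.cos(w)),z) for i in(-1,1) for j in(-1,1) for z in(0,.04)]
def mask(p,P):
    uv=np.array([proj(p,q) for q in P]);big=np.zeros((1920,2560),np.uint8)
    cv2.fillConvexPoly(big,cv2.convexHull(((uv+.5)*4*16).round().astype(np.int32)),255,shift=4)
    return cv2.resize(big,(640,480),interpolation=cv2.INTER_AREA)/255.
M={}
for n,c in(('top',(301,201)),('side',(252,268))):
    im=cv2.GaussianBlur(cams[n]['pixels'],(3,3),0).astype(float);R,G,B=im[...,0],im[...,1],im[...,2]
    bg=np.median((G/R)[c[1]-25:c[1]+25,c[0]-40:c[0]-20])
    m=((G/R)<(1+bg)/2)&(B/R<1.25);m=m.astype(np.uint8);
    k,l,st,ce=cv2.connectedComponentsWithStats(m);m=(l==l[c[1],c[0]]);m=cv2.morphologyEx(m.astype(np.uint8),cv2.MORPH_CLOSE,np.ones((5,5)));M[n]=m.astype(float);print(n,bg,m.sum())
for use in(['top'],['side'],['top','side']):
    f=lambda v:sum(((M[n]-mask(cams[n],ptsS(v[0],v[1],v[2]/10)))**2).sum()/M[n].sum() for n in use)
    r=min((minimize(f,[.648,.0455,w],method='Nelder-Mead',options=dict(initial_simplex=[[.648,.0455,w],[.652,.0455,w],[.648,.0495,w],[.648,.0455,w+1]],xatol=1e-5,fatol=1e-6)) for w in(6.5,8,9.5)),key=lambda r:r.fun)
    print(use,r.x[:2].round(4),np.degrees(r.x[2]/10).round(1),r.fun)
E
```

```text
top 1.1454545454545455 413
side 1.1575342465753424 647
['top'] [0.6491 0.0462] 45.4 0.17254946644659858
['side'] [0.6486 0.044 ] 27.3 0.10068589717306445
['top', 'side'] [0.6489 0.0454] 38.7 0.33616695157457366
```

```bash
python3 - <<'E'
from h import *
t=pickle.load(open('/tmp/top.pkl','rb'));s=pickle.load(open('/tmp/side.pkl','rb'))
for p,L in((s,[(225-.4+x/5.333,215-.4+y/5.333) for x,y in((80,243),(147,278),(215,238),(150,195))]),):
    c=[atz(p,u,.04)[:2] for u in L]
    for i in range(4):
        d=c[(i+1)%4]-c[i];print(np.degrees(np.arctan2(d[1],d[0])).round(1)%90,np.linalg.norm(d).round(4))
    print(np.mean(c,0))
def draw(p,n,c,ws,cx,cy):
    out=[]
    for w in ws:
        im=p['pixels'][c[1]-20:c[1]+20,c[0]-20:c[0]+20,::-1].copy();im=cv2.resize(im,(400,400),interpolation=cv2.INTER_CUBIC)
        a=np.radians(w)
        P=[[(np.array(proj(p,(cx+.016*(i*np.cos(a)-j*np.sin(a)),cy+.016*(i*np.sin(a)+j*np.cos(a)),z)))-np.array(c)+20.5)*10 for i,j in((-1,-1),(-1,1),(1,1),(1,-1))] for z in(.04,)]
        for q in P: cv2.polylines(im,[np.array(q).astype(int)],True,(0,255,255),1)
        out.append(im)
    return np.hstack(out)
cv2.imwrite('pics/yaw.png',np.vstack([cv2.resize(draw(t,'t',(301,201),(42,50),.6485,.0458),(600,300)),cv2.resize(draw(s,'s',(252,265),(42,50),.6485,.0452),(600,300))]))
E
```

```text
54.900000000000006 0.0281
52.3 0.0282
47.6 0.0315
58.1 0.0323
[0.64642251 0.04906616]
```

View pics/yaw.png

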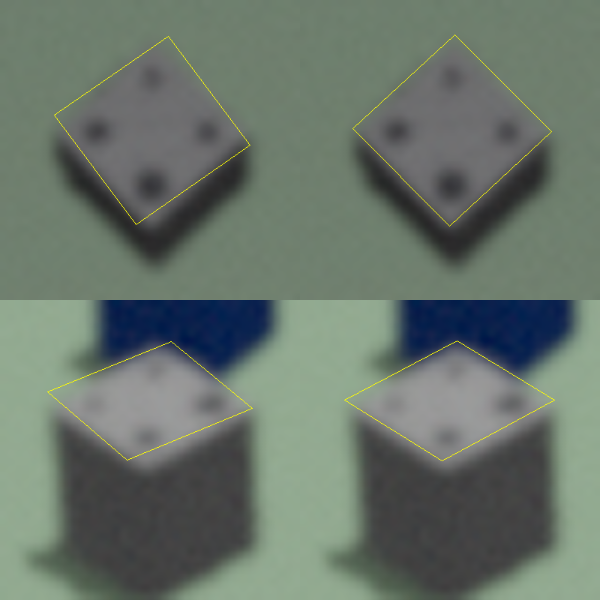

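The overlay shows that 50° fits the steel block's top face and 42° does not. I take yaw ≈ 51° and centre ≈ (0.647, 0.046).

Request:
{"api": "step_arm", "payload": {"increments": [[0.9,-0.26,0,0,0,0,0.3],[1.8,-0.53,0,0,0,0,0.3],[2.35,-0.69,0,0,0,0,0.3],[2.35,-0.69,0,0,0,0,0.3],[2.35,-0.69,0,0,0,0,0.3],[2.35,-0.69,0,0,0,0,0.3],[2.35,-0.69,0,0,0,0,0.3],[2.35,-0.69,0,0,0,0,0.3],[2.35,-0.69,0,0,0,0,0.3],[2.35,-0.69,0,0,0,0,0.3],[2.35,-0.69,0,0,0,0,0.3],[2.35,-0.69,0,0,0,0,0.3],[2.35,-0.69,0,0,0,0,0.3],[2.35,-0.69,0,0,0,0,0.3],[1.8,-0.53,0,0,0,0,0.3],[0.84,-0.27,0,0,0,0,0.3],[0,0,0,0,0,-5.3,0.3],[0,0,0,0,0,0,0.3],[0,0,0,0,0,0,0.3]]}}

```text
t: 14.0
eef_pos: [0.6458, 0.0455, 0.1161]
tool_rot: [0.0, 0.903, 0.429, -0.0]
contact_force: [-0.4, -0.2, 0.6]
gripper_width: 0.699
```

```bash
python3 - <<'E'
from h import *
from station import bot
togo(bot.get_obs(),(.647,.046,.0096))
E
```

```text
t 14.0 pos [0.6458 0.0455 0.1161] heading 50.77 tilt 0.04 q [-0.36  0.57  0.27  1.74 -0.19  0.87  0.88] grip 0.699 F [-0.4 -0.2  0.6]
to go cm [ 0.12  0.07 10.65] down in tool [7.e-04 2.e-04 1.e+00]
```

Descend to about 45 mm above the mat first, then check.

Request:
{"api": "step_arm", "payload": {"increments": [[0.12,0.07,0.8,0,0,0,0.3],[0,0,1.2,0,0,0,0.3],[0,0,1.2,0,0,0,0.3],[0,0,1.2,0,0,0,0.3],[0,0,1.2,0,0,0,0.3],[0,0,0.8,0,0,0,0.3],[0,0,0.4,0,0,0,0.3],[0,0,0,0,0,0,0.3]]}}

```text
t: 14.8
eef_pos: [0.6471, 0.0469, 0.0476]
tool_rot: [-0.0, 0.903, 0.43, -0.0]
contact_force: [-0.5, 0.5, -0.1]
gripper_width: 0.702
```

```bash
python3 - <<'E'
from h import *
from station import bot
togo(bot.get_obs(),(.647,.046,.0096))
ims=[]
for n in('top','side'):
    p=bot.read_camera(n)
    u=proj(p,(.647,.046,.04)).astype(int);im=p['pixels'][max(0,u[1]-50):u[1]+50,u[0]-65:u[0]+65,::-1]
    ims.append(cv2.resize(im,(520,300) if 0 else (390,300),interpolation=cv2.INTER_CUBIC))
cv2.imwrite('pics/g5.png',np.hstack(ims))
E
```

```text
t 14.8 pos [0.6471 0.0469 0.0476] heading 50.97 tilt 0.06 q [-0.34  0.66  0.25  1.76 -0.22  0.75  0.9 ] grip 0.702 F [-0.5  0.5 -0.1]
to go cm [-0.07  0.05  3.8 ] down in tool [8.e-04 7.e-04 1.e+00]
```

View pics/g5.png

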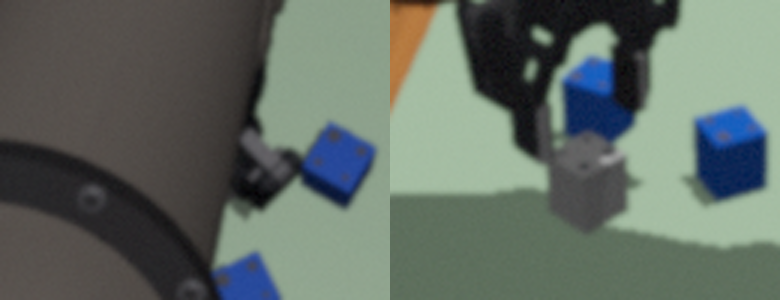

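Side view: the steel block at (588,180) lies midway between the two fingertips, which are just above its top. Both blue blocks are clear. Continuing down.

Request:
{"api": "step_arm", "payload": {"increments": [[-0.05,0.03,0.5,0,0,0,0.3],[0,0,0.8,0,0,0,0.3],[0,0,0.8,0,0,0,0.3],[0,0,0.8,0,0,0,0.3],[0,0,0.5,0,0,0,0.3],[0,0,0.3,0,0,0,0.3],[0,0,0.1,0,0,0,0.3],[0,0,0,0,0,0,0.3],[0,0,0,0,0,0,0.3]]}}

```text
t: 15.8
eef_pos: [0.6476, 0.0464, 0.0106]
tool_rot: [0.0, 0.903, 0.43, 0.0]
contact_force: [-0.2, -0.2, -0.1]
gripper_width: 0.704
```

Request:
{"api": "step_arm", "payload": {"increments": [[0,0,0,0,0,0,0.45],[0,0,0,0,0,0,0.53],[0,0,0,0,0,0,0.58],[0,0,0,0,0,0,0.62],[0,0,0,0,0,0,0.66],[0,0,0,0,0,0,0.7],[0,0,0,0,0,0,1],[0,0,0,0,0,0,1],[0,0,0,0,0,0,1],[0,0,0,0,0,0,1],[0,0,0,0,0,0,1]], "squeeze": 60}}

```text
t: 16.9
eef_pos: [0.6476, 0.0465, 0.0106]
tool_rot: [-0.0, 0.903, 0.43, 0.0]
contact_force: [-0.5, 0.7, 5.7]
gripper_width: 0.363
```

```bash
python3 - <<'E'
from h import *
from station import bot
togo(bot.get_obs(),(.525,.318,.0796))
ims=[]
for n in('top','side'):
    p=bot.read_camera(n)
    u=proj(p,(.647,.046,.04)).astype(int);im=p['pixels'][max(0,u[1]-50):u[1]+50,u[0]-65:u[0]+65,::-1]
    ims.append(cv2.resize(im,(390,300),interpolation=cv2.INTER_CUBIC))
cv2.imwrite('pics/g6.png',np.hstack(ims))
E
```

```text
t 16.9 pos [0.6476 0.0465 0.0106] heading 50.97 tilt 0.04 q [-0.33  0.71  0.23  1.77 -0.23  0.69  0.92] grip 0.363 F [-0.5  0.7  5.7]
to go cm [ 13.37 -26.62  -6.9 ] down in tool [-6.e-04 -3.e-04  1.e+00]
```

View pics/g6.png

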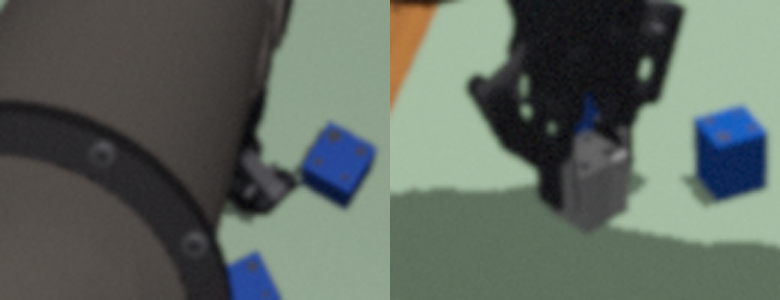

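Side view: pads closed on the steel block, opening 0.363, which matches 32 mm. The blue blocks have not moved. Lifting.

Request:
{"api": "step_arm", "payload": {"increments": [[0,0,-0.2,0,0,0,1],[0,0,-0.4,0,0,0,1],[0,0,-0.8,0,0,0,1],[0,0,-1,0,0,0,1],[0,0,-1,0,0,0,1],[0,0,-1,0,0,0,1],[0,0,-1,0,0,0,1],[0,0,-1,0,0,0,1],[0,0,-0.5,0,0,0,1],[0,0,0,0,0,0,1]]}}

```text
t: 18.0
eef_pos: [0.648, 0.0465, 0.0804]
tool_rot: [0.0, 0.903, 0.43, 0.001]
contact_force: [-0.0, -1.0, -2.5]
gripper_width: 0.366
```

```bash
python3 - <<'E'
from h import *
from station import bot
togo(bot.get_obs(),(.525,.318,.0796))
p=bot.read_camera('side')
u=proj(p,(.647,.046,.09)).astype(int);im=p['pixels'][max(0,u[1]-60):u[1]+60,u[0]-80:u[0]+80,::-1]
cv2.imwrite('pics/g7.png',cv2.resize(im,(640,480),interpolation=cv2.INTER_CUBIC))
E
```

```text
t 18.0 pos [0.648  0.0465 0.0804] heading 50.97 tilt 0.1 q [-0.35  0.61  0.26  1.75 -0.21  0.8   0.89] grip 0.366 F [-0.  -1.  -2.5]
to go cm [ 13.35 -26.65   0.06] down in tool [-0.0013 -0.0011  1.    ]
```

View pics/g7.png

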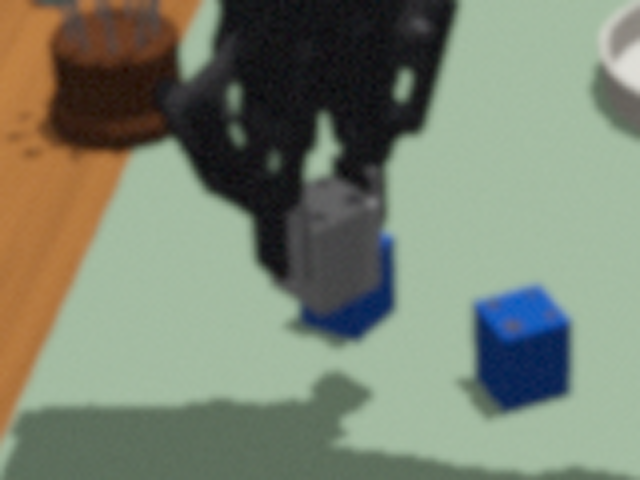

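Steel block is held upright and lifted, and the blue blocks are still standing. Moving to the tray.

Request:
{"api": "step_arm", "payload": {"increments": [[0.48,-0.95,0,0,0,0,1],[0.95,-1.9,0,0,0,0,1],[0.95,-1.9,0,0,0,0,1],[0.95,-1.9,0,0,0,0,1],[0.95,-1.9,0,0,0,0,1],[0.95,-1.9,0,0,0,0,1],[0.95,-1.9,0,0,0,0,1],[0.95,-1.9,0,0,0,0,1],[0.95,-1.9,0,0,0,0,1],[0.95,-1.9,0,0,0,0,1],[0.95,-1.9,0,0,0,0,1],[0.95,-1.9,0,0,0,0,1],[0.95,-1.9,0,0,0,0,1],[0.95,-1.9,0,0,0,0,1],[0.48,-0.95,0,0,0,0,1],[0,0,0,0,0,0,1],[0,0,0,0,0,0,1]]}}

```text
t: 19.75
eef_pos: [0.5246, 0.3164, 0.0791]
tool_rot: [0.0, 0.903, 0.43, -0.0]
contact_force: [0.2, -0.3, -2.5]
gripper_width: 0.366
```

```bash
python3 - <<'E'
from h import *
from station import bot
togo(bot.get_obs(),(.525,.318,.0146))
p=bot.read_camera('side')
u=proj(p,(.525,.318,.05)).astype(int);im=p['pixels'][max(0,u[1]-90):u[1]+90,u[0]-120:u[0]+120,::-1]
cv2.imwrite('pics/g8.png',cv2.resize(im,(720,540*im.shape[0]//180),interpolation=cv2.INTER_CUBIC))
E
```

```text
t 19.75 pos [0.5246 0.3164 0.0791] heading 50.96 tilt 0.06 q [-0.83  0.56  0.25  1.84 -0.2   0.76  0.41] grip 0.366 F [ 0.2 -0.3 -2.5]
to go cm [ 0.15 -0.07  6.45] down in tool [ 8.e-04 -5.e-04  1.e+00]
```

View pics/g8.png

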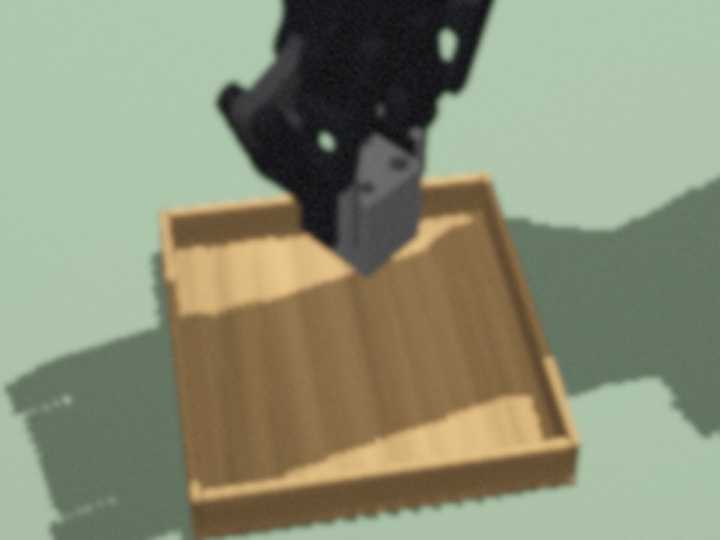

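Steel block hangs upright over the tray. The view is oblique, and the pose puts it at the middle. Descending.

Request:
{"api": "step_arm", "payload": {"increments": [[0.1,0,0.4,0,0,0,1],[0,0,0.8,0,0,0,1],[0,0,0.9,0,0,0,1],[0,0,0.9,0,0,0,1],[0,0,0.9,0,0,0,1],[0,0,0.9,0,0,0,1],[0,0,0.6,0,0,0,1],[0,0,0.4,0,0,0,1],[0,0,0.1,0,0,0,1],[0,0,0.1,0,0,0,1],[0,0,0,0,0,0,1],[0,0,0,0,0,0,1]]}}

```text
t: 21.0
eef_pos: [0.5254, 0.3182, 0.0196]
tool_rot: [-0.0, 0.903, 0.43, 0.0]
contact_force: [-0.3, -0.1, -2.4]
gripper_width: 0.364
```

Request:
{"api": "step_arm", "payload": {"increments": [[0,0,0.1,0,0,0,1],[0,0,0.1,0,0,0,1],[0,0,0.1,0,0,0,1],[0,0,0.05,0,0,0,1],[0,0,0,0,0,0,1],[0,0,0,0,0,0,1]]}}

```text
t: 21.6
eef_pos: [0.5251, 0.318, 0.0158]
tool_rot: [0.0, 0.903, 0.43, -0.0]
contact_force: [0.6, 0.7, -2.3]
gripper_width: 0.361
```

Request:
{"api": "step_arm", "payload": {"increments": [[0,0,0.05,0,0,0,1],[0,0,0.05,0,0,0,1],[0,0,0,0,0,0,1],[0,0,0,0,0,0,1]]}}

```text
t: 22.0
eef_pos: [0.5251, 0.3181, 0.0148]
tool_rot: [-0.0, 0.903, 0.43, -0.0]
contact_force: [-0.4, 0.1, -2.7]
gripper_width: 0.363
```

Request:
{"api": "step_arm", "payload": {"increments": [[0,0,0.05,0,0,0,1],[0,0,0,0,0,0,1],[0,0,0,0,0,0,1]]}}

```text
t: 22.3
eef_pos: [0.5252, 0.3181, 0.0146]
tool_rot: [-0.0, 0.903, 0.43, 0.0]
contact_force: [-2.3, -1.8, 2.0]
gripper_width: 0.368
```

Contact, with the force going from −2.7 to +2.0 N. Releasing and backing off.

Request:
{"api": "step_arm", "payload": {"increments": [[0,0,0,0,0,0,0.62],[0,0,0,0,0,0,0.58],[0,0,0,0,0,0,0.5],[0,0,0,0,0,0,0.4],[0,0,0,0,0,0,0.3],[0,0,0,0,0,0,0.3],[0,0,0,0,0,0,0.3]]}}

```text
t: 23.0
eef_pos: [0.5252, 0.3181, 0.0143]
tool_rot: [-0.0, 0.903, 0.43, 0.0]
contact_force: [0.4, -0.7, 1.0]
gripper_width: 0.704
```

Request:
{"api": "step_arm", "payload": {"increments": [[0,0,-0.3,0,0,0,0.3],[0,0,-0.6,0,0,0,0.3],[0,0,-1,0,0,0,0.3],[0,0,-1.5,0,0,0,0.3],[0,0,-1.5,0,0,0,0.3],[0,0,-1.5,0,0,0,0.3],[0,0,-1.5,0,0,0,0.3],[0,0,-2,0,0,0,0.3],[0,0,-2,0,0,0,0.3],[0,0,-2,0,0,0,0.3],[0,0,-1,0,0,0,0.3],[0,0,0,0,0,0,0.3]]}}

```text
t: 24.2
eef_pos: [0.526, 0.3186, 0.1653]
tool_rot: [-0.0, 0.903, 0.43, 0.002]
contact_force: [-0.1, 0.1, 0.1]
gripper_width: 0.702
```

```bash
python3 - <<'E'
from h import *
from station import bot
togo(bot.get_obs(),(.525,.318,.0146))
for n in('side','top'):
    p=bot.read_camera(n)
    cv2.imwrite(f'pics/g9{n}.png',p['pixels'][...,::-1])
    for q,e in(('brass_center',(.4825,-.2625,.025)),('steel_center',(.5252,.3181,.024))):
        print(n,q,'expected',proj(p,e).round(1),[(r['score'],r['point']) for r in bot.pinpoint(p,q)])
E
```

```text
t 24.2 pos [0.526  0.3186 0.1653] heading 50.97 tilt 0.19 q [-0.86  0.46  0.29  1.79 -0.16  0.92  0.38] grip 0.702 F [-0.1  0.1  0.1]
to go cm [-0.16 -0.05 15.07] down in tool [-3.3e-03 -6.0e-04  1.0e+00]
side brass_center expected [354.8 183. ] [(0.66, [314.2, 412.5]), (0.47, [355.9, 185.6])]
side steel_center expected [315.9 399.1] [(0.9, [253.7, 241.2]), (0.86, [315.4, 397.8]), (0.37, [298.1, 257.1])]
top brass_center expected [474.6 314.9] [(0.72, [474.9, 314.4])]
top steel_center expected [133.9 253.5] [(0.92, [316.4, 243.1]), (0.76, [132.9, 252.6]), (0.66, [345.3, 203.3])]
```

View pics/g9side.png

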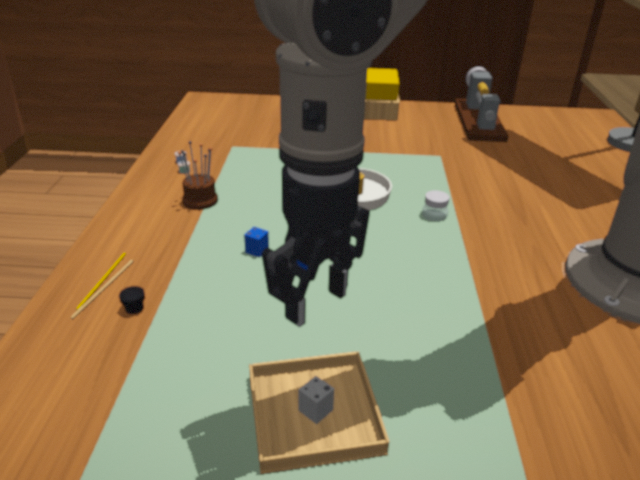

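View pics/g9top.png

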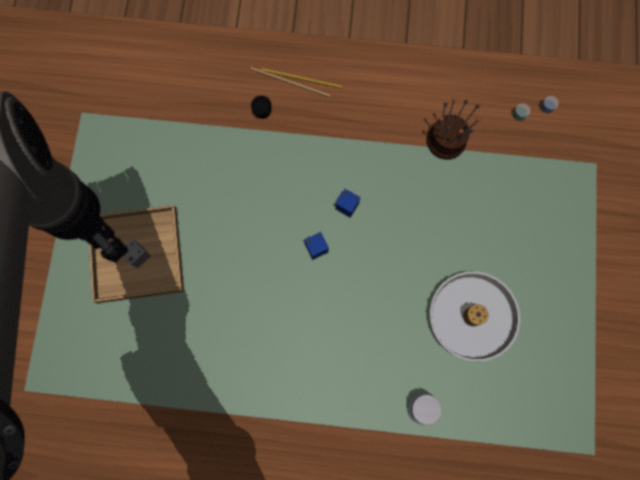

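Side view: steel stands upright mid-tray at (316,399). Top view: brass stands mid-dish at (477,314) and steel in the tray at (136,254), and the blue blocks at (317,246) and (348,202) have not moved. The gripper is clear, so I hand in.

```bash
python3 -c "
from station import bot
print(bot.hand_in())"
```

```text
the job is handed in; nothing more can be done
None
```

I put the brass block in the round dish first, then the bare steel block in the square tray, and handed the job in at about 24 s of the 58 s allowed. Both blocks were lowered in 0.5–1 mm steps until the wrist force showed contact, and only then released.

- **Final position:** the last pictures, taken before hand-in, show both blocks in the middle of their containers, within about 3 pixels of where I released them. Both looked upright: the steel in the last pictures, the brass in the side view just after I released it.
- **Surroundings:** the blue look-alikes were where they started, the gripper was clear about 16 cm up, and the wrist force read about zero.
- **Disagreements:**
  - In the last side view the arm hid most of the dish. There the network's top answer for brass was the steel block in the tray (0.66), and the brass block itself scored 0.47. The top view showed the brass clearly.
  - My estimates of the steel block's angle ranged from 27° to 58°. I settled on 51° from an overlay on the pictures, and the measured opening when the gripper closed matched a square grip on the 32 mm sides.

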